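# Make up two tap kits from mixed stock

### The job

Make up two tap kits from the stock in the middle of the bench. Yellow tray: stand the tall chrome shell upright on the black rubber pad; in the bare cell first lay the black lock nut flat, then stand the brass cartridge (red stem) upright on the tray floor inside the nut's hole. Blue tray: stand the low chrome cap dome-up on the rubber pad and the white cartridge (blue stem) upright in the bare cell; leave the brass nut and the unplated brass shell where they are.

Things in the scene. Friction and masses are not known exactly. Their poses are not given: they have to be found in the camera images.
- yellow_tray: Yellow kit tray fixed to the bench, 275 mm (its x) by 140 mm (its y), 20 mm high, walls 5 mm. A cross wall makes two cells 130 x 130 mm inside, centred at x = +67.5 and -67.5 mm. Cell at +x (far from the robot): black rubber pad, its top 8 mm above the underside. Other cell: bare yellow floor, 5 mm above the underside. Origin: centre of underside. Its x is within 0.22 rad of world x.
- blue_tray: Blue kit tray fixed to the bench, 275 mm (its x) by 140 mm (its y), 20 mm high, walls 5 mm. A cross wall makes two cells 130 x 130 mm inside, centred at x = +67.5 and -67.5 mm. Cell at -x (nearest the robot): black rubber pad, its top 8 mm above the underside. Other cell: bare blue floor, 5 mm above the underside. Origin: centre of underside. Its x is within 0.22 rad of world x.
- chrome_shell: Tall chrome (silver) tap shell, 60 mm high: foot 56 mm diameter, straight neck 44 mm diameter from 30 to 60 mm height. 160 g. Upright at the start; origin: centre of underside, z up along its axis; round, yaw means nothing.
- brass_shell: Unplated yellow brass shell, same shape and size as the chrome shell: not wanted, leave alone. A carton (45 x 45 x 38 mm) and a jar (48 mm wide, 42 mm high) also stand among the stock, in a mixed-up 3 x 3 group, centres at least 90 mm apart; nothing there is over 60 mm high. Upright at the start; origin: centre of underside, z up along its axis; round, yaw means nothing.
- chrome_cap: Low domed chrome (silver) cap, 34 mm high, 54 mm diameter, sides straight up to 26 mm height. 100 g. Upright at the start; origin: centre of underside, z up along its axis; round, yaw means nothing.
- brass_cartridge: Brass valve cartridge with a red stem, 60 mm high: foot 26 mm diameter up to 20 mm height, body 34 mm diameter from 22 to 46 mm height, red stem 18 mm diameter above. 90 g. Upright at the start; origin: centre of underside, z up along its axis; round, yaw means nothing.
- white_cartridge: White plastic valve cartridge with a blue stem, 60 mm high: foot 26 mm diameter up to 20 mm height, body 34 mm diameter from 22 to 46 mm height, blue stem 18 mm diameter above. 90 g. Upright at the start; origin: centre of underside, z up along its axis; round, yaw means nothing.
- black_nut: Black lock nut: a plain round ring, 60 mm outside diameter, 42 mm hole, 16 mm high, lying flat. 50 g. Upright at the start; origin: centre of underside, z up along its axis; round, yaw means nothing.
- brass_nut: Brass lock nut, same shape and size as the black one: not wanted, leave alone. Upright at the start; origin: centre of underside, z up along its axis; round, yaw means nothing.
Things that resemble listed ones, but are neither listed nor needed, are in the scene too. Leave any pink or purple look-alike of the chrome_cap alone.

How it is judged (in metres and radians):
On the way, in this order (a step that is already met when the one before it is completed fails the run):
1. the black nut lies flat in the bare cell of the yellow tray, let go (x of black_nut in the frame of yellow_tray between -0.1225 and -0.0125 m and y of black_nut in the frame of yellow_tray between -0.055 and 0.055 m and z of black_nut in the frame of yellow_tray between 0.001 and 0.009 m and angle between black_nut's own z axis and vertical below 0.12 rad and contact force between the fingers and black_nut below 0.3 N), for 0.2 s.
2. the brass cartridge stands upright on the tray floor inside the nut's hole, let go (x of brass_cartridge in the frame of yellow_tray between -0.1225 and -0.0125 m and y of brass_cartridge in the frame of yellow_tray between -0.055 and 0.055 m and z of brass_cartridge in the frame of yellow_tray between 0.001 and 0.009 m and angle between brass_cartridge's own z axis and vertical below 0.12 rad and horizontal distance between brass_cartridge and black_nut below 0.012 m and contact force between the fingers and brass_cartridge below 0.3 N), for 0.2 s.
At the end, for the whole second after the job is handed in: All five parts stand (nut flat) inside their own cells: centre within 55 mm of the cell centre each way, underside within 4 mm of floor or pad, within 0.12 rad of upright, still, let go; brass cartridge within 12 mm of the nut's axis; brass nut and shell within 30 mm of their start (all of step 1 and all of step 2 and x of chrome_shell in the frame of yellow_tray between 0.0125 and 0.1225 m and y of chrome_shell in the frame of yellow_tray between -0.055 and 0.055 m and z of chrome_shell in the frame of yellow_tray between 0.004 and 0.012 m and angle between each of chrome_shell, chrome_cap, white_cartridge's own z axis and vertical below 0.12 rad and contact force between the fingers and chrome_shell below 0.3 N and linear speed of each of chrome_shell, black_nut, brass_cartridge, chrome_cap, white_cartridge below 0.02 m/s and x of chrome_cap in the frame of blue_tray between -0.1225 and -0.0125 m and y of chrome_cap in the frame of blue_tray between -0.055 and 0.055 m and z of chrome_cap in the frame of blue_tray between 0.004 and 0.012 m and contact force between the fingers and chrome_cap below 0.3 N and x of white_cartridge in the frame of blue_tray between 0.0125 and 0.1225 m and y of white_cartridge in the frame of blue_tray between -0.055 and 0.055 m and z of white_cartridge in the frame of blue_tray between 0.001 and 0.009 m and contact force between the fingers and white_cartridge below 0.3 N and distance of each of brass_nut, brass_shell from where it was at the start of the episode below 0.03 m); the robot touches nothing.
It fails at once if the unwanted brass nut or brass shell is moved more than 30 mm (distance of any of brass_nut, brass_shell from where it was at the start of the episode above 0.03 m).
It also fails if it takes over 117 s, if anything falls off the work surface, if the arm or the gripper's body presses on something with over 40 N, if the wrist force passes 120 N, or if a joint passes its speed limit or range.

### The arm

A 6-joint arm with a two-finger parallel gripper is mounted at the origin on the work surface. World frame = base frame: x ahead of the robot, y to its left, z up, the work surface at z = 0. Lengths are in m, angles in degrees, forces in N, time in s.
With the tool pointing down it reaches from about 0.35 to 0.875 m from the base axis. Payload 4.2 kg.
Tool frame: the origin (TCP) lies midway between the tips of the shut fingers; the grasp point (between the pads) lies 19 mm behind it; y points along the fingers, z is the direction in which the jaws open and shut, and the axes are right-handed (so a half turn about y gives the same grasp; the last joint's range is limited). The gripper opens to 87 mm and grips with 3 to 60 N. Pads are 19 mm wide; open, the fingers measure 117 mm over their backs; the gripper's body (75 mm by 190 mm) begins 51 mm behind the grasp point.
Start: joints at [14.817, 22.042, 0.453, 0, -68.411, -14.817], TCP at [0.625, 0, 0.223] pointing down, gripper open.
Joint ranges: [-179.83, 179.83], [-69.29, 118.12], [-61.27, 80.66], [-181.25, 117.63], [-171.15, -9.14], [-177.46, 177.46]. Speed limits (degrees/s): [159.86, 159.86, 180, 180, 180, 180].

### API

Orientations are given as [roll, pitch, yaw] about the fixed x, y, z axes, in that order (R = Rz(yaw) Ry(pitch) Rx(roll)).
In Python, from workcell import env gives the robot as it stands. The module is installed in compiled form; this text tells all that it offers. Calls block until the motion is done:
- env.goto(position, orientation): joint-space move of the TCP to a pose.
- env.move_straight(position, rotation=None, rate=0.15, force_limit=None): straight line of the TCP; rotation=None keeps the orientation; rate is the mean speed in m/s. With force_limit (N) it stops when the force on the tool has changed by that much, and returns True; else False.
- env.set_joints(angles): joint-space move.
- env.gripper_to(opening, grasp_force=None): opening from 0.0 (shut) to 1.0 (fully open); grasp_force is the grip in N (None keeps the last); returns when the fingers have stopped.
- env.dwell(seconds).
- env.inverse_kinematics(position, orientation): joint angles nearest the present ones, or None.
- env.read_state(): the state.
- env.grab_frame(name): name is "scene" or "side" or "wrist"; returns a dict with "image" (384x512x3 uint8, blue, green, red), "fx", "fy", "cx", "cy" (pixels), "D" ([k1, k2, p1, p2, k3] as OpenCV has them; the pictures are not rectified), "position" and "orientation" of the camera in the world. Camera axes: x right, y up, looking along -z (the intrinsics and any distortion apply to the point x, -y, -z); pixel columns grow to the right and rows downward; lengths in m; the calibration is good to about 2 mm. A picture is of the moment at which its call begins. There is no depth.
A pose or a line that the arm cannot do raises env.Unreachable and nothing moves.
- env.close_job(): hands the job in, once; it reports no verdict.
Trained networks look in a picture, given as the dict that the camera call returned (one of the last four; its "shot" number tells which), for a name from the list of things; names that differ only in an ending like _2 or _b are one class to them, and where a whole thing is asked for, a point or a joint stands for the part that bears it (a point fixed in the world has none). Each returns a list of dicts, best first, with "score" (0 to 1); they miss things now and then, are a little off and sometimes report something else, mostly with a low value. They report only what shows in the picture. A call takes as long as a camera call. They do not tell look-alikes from the thing itself.
- env.search_frame(picture, thing): "xyz" ([x, y, z] in m, in world coordinates, good to about 4 mm: the middle of the surface that is visible of it).
- env.trace(picture, thing): "mask" (384x512 bool, what is visible of it).
The state is a dict: "clock": time; "joint_positions": joint angles; "qvel": joint speeds; "joint_torque": joint torques, N m; "position": TCP position; "tool_rot": TCP orientation; "force": force on the tool from outside, world axes, zero at the start; "wrist_torque": the same for the moment, N m; "opening": opening from 0.0 (shut) to 1.0 (fully open).
Only numpy, scipy, OpenCV 4.12 (cv2) and the standard library are available. Lean on these libraries where they do the work, as an engineer would, in place of code of your own. Each camera call takes 0.05 s, during which the arm holds its last target.

## Working session

There is one attempt and no reset: what is moved stays moved. The work goes in short steps, each a Python script; the robot and the scene stay as the last script left them, time stands still between calls to the robot, and variables do not carry over. Pictures are saved under pics/ and viewed, and the job is handed in when it is done.

```bash
mkdir -p pics; python3 - <<'E'
from workcell import env
import cv2,numpy as np
s=env.read_state();print(s['clock'],s['position'],s['tool_rot'],s['opening'])
for n in ["scene","side","wrist"]:
    f=env.grab_frame(n);print(n,f['fx'],f['cx'],f['cy'],f['D'],f['position'],f['orientation'])
    cv2.imwrite(f'pics/a_{n}.png',cv2.resize(f['image'],(800,600),interpolation=cv2.INTER_CUBIC))
    for t in ["yellow_tray","blue_tray","chrome_shell","brass_shell","chrome_cap","brass_cartridge","white_cartridge","black_nut","brass_nut"]:
        if n=="wrist":continue
        r=env.search_frame(f,t)
        print(t,[(np.round(d['xyz'],3).tolist(),round(d['score'],2)) for d in r])
E
```

```text
0.0 [6.24378321e-01 1.68616511e-05 2.21439284e-01] [-8.98716387e+01  4.48670534e-03  8.99887710e+01] 0.9994738889710257
scene 470.4039440477834 251.53481813158953 187.3381280871173 [-0.11021867  0.          0.          0.          0.        ] [ 1.14012347 -0.31820711  0.83156786] [39.7190779  -0.11327106 61.62313   ]
yellow_tray [([0.517, -0.316, 0.009], 0.65)]
blue_tray [([0.504, 0.326, 0.006], 0.59)]
chrome_shell [([0.581, -0.123, 0.044], 0.88), ([0.674, -0.108, 0.046], 0.53)]
brass_shell [([0.455, 0.091, 0.028], 0.52)]
chrome_cap [([0.677, -0.011, 0.025], 0.92), ([0.707, 0.21, 0.029], 0.84), ([0.731, -0.189, 0.033], 0.77)]
brass_cartridge [([0.463, -0.012, 0.044], 0.84)]
white_cartridge [([0.674, -0.105, 0.046], 0.65), ([0.676, 0.123, 0.015], 0.32)]
black_nut [([0.504, 0.33, 0.005], 0.63), ([0.562, 0.109, 0.016], 0.61)]
brass_nut [([0.677, 0.12, 0.014], 0.6)]
side 372.2700724099117 250.54082124130375 186.60591643347794 [-0.12560507  0.          0.          0.          0.        ] [ 0.29053735 -0.60998041  0.68807009] [ 46.11882088   1.16606743 -25.829433  ]
yellow_tray [([0.497, -0.312, 0.013], 0.91)]
blue_tray [([0.488, 0.325, 0.008], 0.73)]
chrome_shell [([0.557, -0.135, 0.045], 0.64)]
brass_shell [([0.447, 0.092, 0.038], 0.76)]
chrome_cap [([0.661, -0.022, 0.03], 0.91), ([0.69, 0.204, 0.026], 0.69), ([0.714, -0.195, 0.025], 0.67), ([0.658, -0.113, 0.042], 0.55)]
brass_cartridge [([0.452, -0.014, 0.046], 0.71)]
white_cartridge [([0.66, -0.112, 0.043], 0.65)]
black_nut [([0.56, 0.106, 0.015], 0.73), ([0.661, -0.02, 0.033], 0.45), ([0.657, -0.112, 0.04], 0.26)]
brass_nut [([0.671, 0.122, 0.014], 0.82)]
wrist 273.7448249959296 256.38667875530103 188.0934261314868 [0.01514775 0.         0.         0.         0.        ] [ 0.62430106 -0.07278321  0.38414238] [-1.53525985e+01  2.70717891e-02  1.79946063e+02]
```

View pics/a_scene.png

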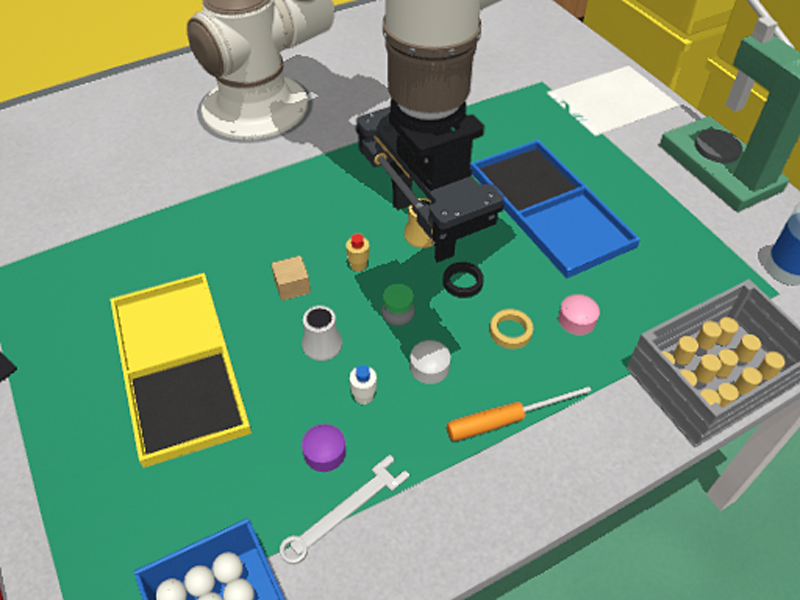

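View pics/a_side.png

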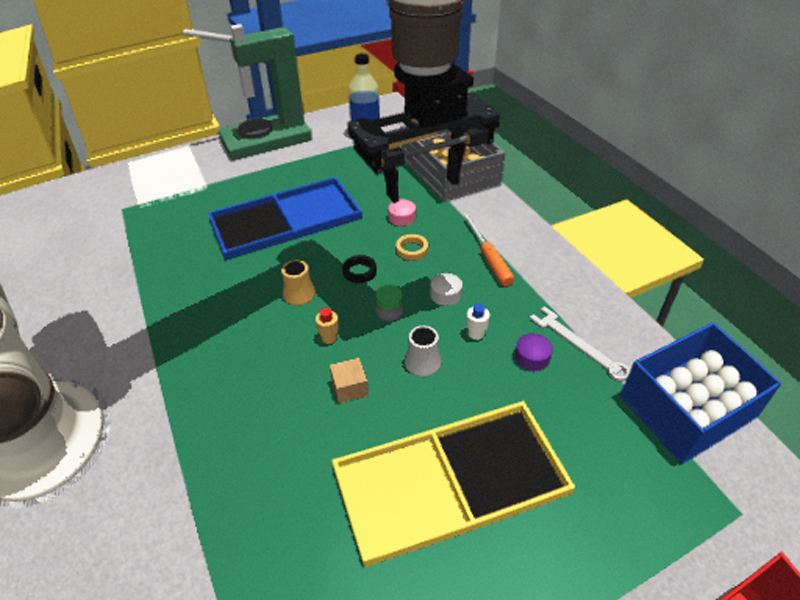

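View pics/a_wrist.png

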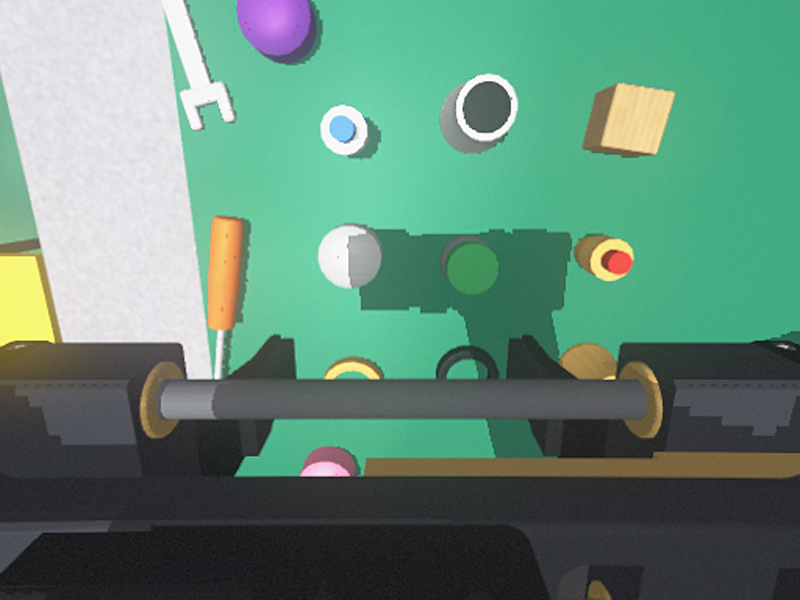

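The search results agree with the pictures. In `a_scene.png` (800x600) the items are:
- **Chrome shell:** silver at (321,332). The same shape in brass is at (418,225).
- **Caps:** silver at (430,360). The pink one (579,314) and the purple one (323,447) are look-alikes, to be left alone.
- **Cartridges:** brass with red stem at (357,252), white with blue stem at (362,384).
- **Nuts:** black at (463,280), brass at (511,328).
- **Other:** the jar is at (398,303) and the carton at (290,278).

Next I'll fit the model silhouettes to the traced masks from both cameras.

```bash
cat > h.py <<'E'
import cv2,numpy as np
from scipy.optimize import minimize
from scipy.spatial.transform import Rotation as Rot
PROF={'shell':[(28,0),(22,30),(22,60)],'cap':[(27,0),(27,26),(18,32),(8,34)],'cartridge':[(13,0),(13,20),(17,22),(17,46),(9,46),(9,60)],'nut':[(30,0),(30,16)]}
def proj(f,P):
    R=Rot.from_euler('xyz',f['orientation'],degrees=True).as_matrix()
    p=(np.asarray(P)-f['position'])@R; p=p*[1,-1,-1]
    K=np.array([[f['fx'],0,f['cx']],[0,f['fy'],f['cy']],[0,0,1.]])
    return cv2.projectPoints(p.reshape(-1,1,3),np.zeros(3),np.zeros(3),K,np.array(f['D']))[0].reshape(-1,2)
def model(kind,q,z0=0):
    if kind=='tray':
        c,s=np.cos(q[2]),np.sin(q[2])
        return np.array([[q[0]+c*a-s*b,q[1]+s*a+c*b,z] for a in(-.1375,.1375) for b in(-.07,.07) for z in(0,.02)])
    t=np.linspace(0,2*np.pi,32,endpoint=False)
    return np.vstack([np.c_[q[0]+r/1e3*np.cos(t),q[1]+r/1e3*np.sin(t),0*t+h/1e3+z0] for r,h in PROF[kind]])
def mask_hull(m):
    m=m.astype(np.uint8)
    n,l,st,_=cv2.connectedComponentsWithStats(m)
    k=1+np.argmax(st[1:,4]); ys,xs=np.nonzero(l==k)
    return cv2.convexHull(np.c_[xs,ys].astype(np.float32)).reshape(-1,2)
A=np.linspace(0,2*np.pi,24,endpoint=False); D=np.c_[np.cos(A),np.sin(A)]
def fit(kind,obs,q0,z0=0):
    # obs: list of (frame,hull); support functions compared
    def res(q):
        return np.concatenate([ (proj(f,model(kind,q,z0))@D.T).max(0)-((h@D.T).max(0)+.0) for f,h in obs])
    from scipy.optimize import least_squares
    r=least_squares(res,q0,loss='soft_l1',f_scale=1.0,x_scale=[.01]*2+[.05]*(len(q0)-2))
    return r.x,np.sqrt(np.mean(res(r.x)**2)) 
E
cat > meas.py <<'E'
from workcell import env
from h import *
import json
T={"yellow_tray":(.51,-.314),"blue_tray":(.496,.326),"chrome_shell":(.57,-.13),"brass_shell":(.451,.092),"chrome_cap":(.669,-.016),"brass_cartridge":(.457,-.013),"white_cartridge":(.667,-.11),"black_nut":(.56,.108),"brass_nut":(.674,.121)}
F={n:env.grab_frame(n) for n in("scene","side")}
out={};V={n:F[n]['image'].copy() for n in F}
for t,q in T.items():
    k=t.split('_')[1]; obs=[];sgl=[]
    for n,f in F.items():
        c=proj(f,[[*q,.012]])[0]; best=None
        for d in env.trace(f,t):
            h=mask_hull(d['mask']); e=np.linalg.norm(h.mean(0)-c)
            if e<25 and (best is None or e<best[0]): best=(e,h,d['score'])
        if best is None: print(t,n,'none');continue
        obs.append((f,best[1])); q0=list(q)+([0.] if k=='tray' else [])
        x,r=fit(k,obs[-1:],q0); sgl.append((n,np.round(x,4).tolist(),round(float(r),2)))
    if not obs: continue
    x,r=fit(k,obs,q0); out[t]=x.tolist(); print(t,np.round(x,4),round(float(r),2),sgl)
    for n,f in F.items():
        cv2.polylines(V[n],[cv2.convexHull(proj(f,model(k,x)).astype(np.float32)).astype(np.int32)],True,(0,0,255),1)
json.dump(out,open('pose0.json','w'))
for n in V: cv2.imwrite(f'pics/b_{n}.png',cv2.resize(V[n],(800,600),interpolation=cv2.INTER_CUBIC))
f=F['scene'];cv2.imwrite('pics/b_crop.png',cv2.resize(f['image'][140:310,180:400],(792,600)))
E
python3 meas.py
```

```text
yellow_tray [ 0.5052 -0.3108 -0.1288] 1.24 [('scene', [0.5063, -0.3114, -0.1317], 1.41), ('side', [0.5047, -0.31, -0.123], 0.78)]
blue_tray [ 0.4933  0.3248 -0.0117] 0.86 [('scene', [0.4944, 0.3239, -0.0111], 0.67), ('side', [0.4922, 0.3266, -0.0044], 0.93)]
chrome_shell [ 0.565  -0.1204] 1.18 [('scene', [0.5673, -0.1217], 1.31), ('side', [0.5645, -0.1195], 0.61)]
brass_shell [0.4461 0.1078] 3.93 [('scene', [0.4513, 0.1012], 4.69), ('side', [0.4452, 0.1089], 0.3)]
chrome_cap [ 0.6701 -0.0072] 0.79 [('scene', [0.6715, -0.0082], 0.49), ('side', [0.6684, -0.0062], 0.7)]
brass_cartridge [ 0.456  -0.0083] 0.99 [('scene', [0.4587, -0.009], 1.15), ('side', [0.4554, -0.008], 0.48)]
white_cartridge [ 0.6695 -0.1069] 0.92 [('scene', [0.6702, -0.1073], 0.43), ('side', [0.6679, -0.1064], 1.08)]
black_nut [0.563  0.1126] 0.86 [('scene', [0.5651, 0.1115], 0.66), ('side', [0.561, 0.1128], 0.7)]
brass_nut [0.6736 0.1241] 0.75 [('scene', [0.6754, 0.1228], 0.6), ('side', [0.6717, 0.1253], 0.34)]
```

View pics/b_side.png

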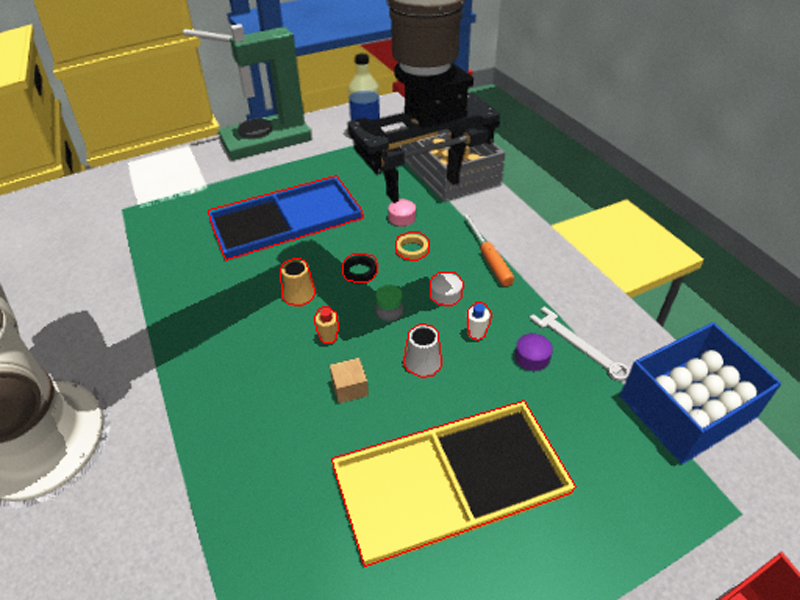

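View pics/b_crop.png

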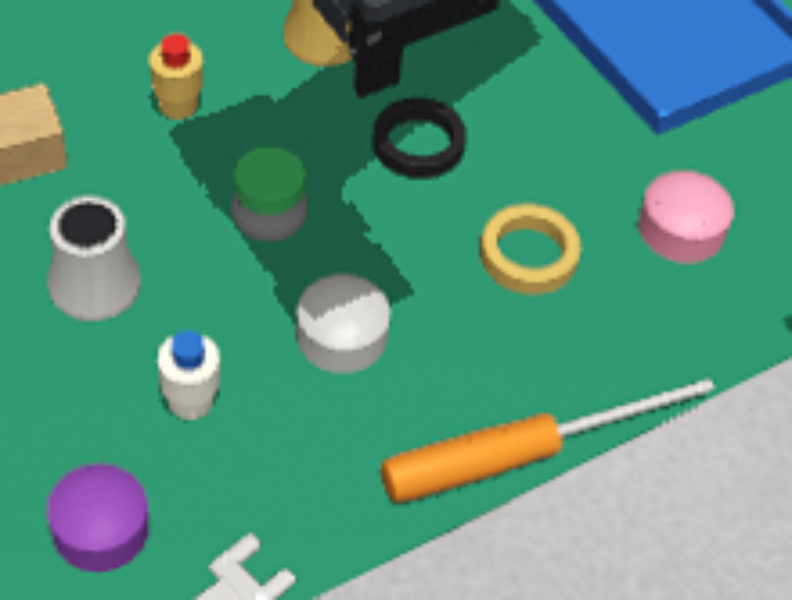

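View pics/b_scene.png

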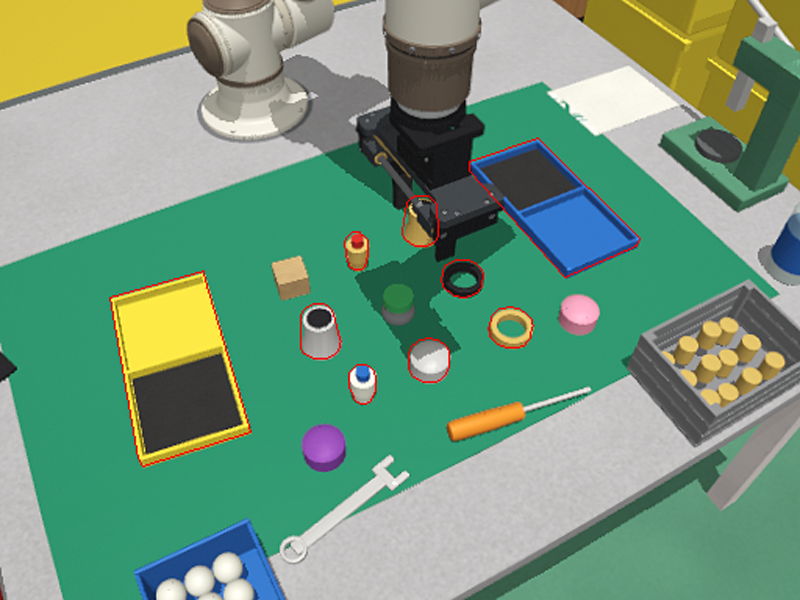

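The overlays fit to about 1 px and the two cameras agree within 4 mm. The enlarged crop confirms the silver shell (92,258), silver cap (343,323), red-stem brass cartridge (176,75), blue-stem white cartridge (188,375) and black nut (419,137). The black nut goes first.

```bash
cat > m.py <<'E'
from workcell import env
import numpy as np, json
P=json.load(open('pose0.json')); ORI=[-90,0,0]; H=0.15
def st(tag):
    s=env.read_state(); print(tag,'t=%.1f'%s['clock'],np.round(s['position'],4),'mm=%.1f'%(s['opening']*87),'F',np.round(s['force'],1))
def cell(tray,sgn):
    x,y,a=P[tray]; return np.array([x+sgn*.0675*np.cos(a),y+sgn*.0675*np.sin(a)])
def pick(xy,z,open_mm,force):
    env.goto([*xy,H],ORI); env.gripper_to(open_mm/87)
    env.move_straight([*xy,z],rate=.2); st('down')
    env.gripper_to(0,grasp_force=force); st('grip')
    env.move_straight([*xy,H],rate=.2); st('lift')
def place(xy,z,open_mm):
    env.goto([*xy,H],ORI); env.move_straight([*xy,z+.02],rate=.2)
    hit=env.move_straight([*xy,z],rate=.05,force_limit=8); st('placed hit=%s'%hit)
    env.gripper_to(open_mm/87); 
    p=env.read_state()['position']; env.move_straight([*xy,H],rate=.2); st('away')
E
python3 - <<'E'
from m import *
pick(P['black_nut'],.004,72,20)
E
```

```text
down t=5.1 [0.5639 0.113  0.0049] mm=71.9 F [ 0.5  0.3 -0.2]
grip t=5.5 [0.5636 0.1129 0.005 ] mm=58.0 F [-1.2  0.8  4.6]
lift t=6.4 [0.5619 0.1122 0.1485] mm=58.6 F [-1.  -0.7 -0.5]
```

```bash
python3 - <<'E'
from m import *
from h import *
f=env.grab_frame("side");cv2.imwrite('pics/c_side.png',f['image'])
place(cell('yellow_tray',-1),.0105,74)
pick(P['brass_cartridge'],.022,56,25)
from h import *
q0=cell('yellow_tray',-1);obs=[];V=[]
for n in("scene","side"):
    f=env.grab_frame(n);V.append(f['image'])
    c=proj(f,[[*q0,.012]])[0]
    for d in env.trace(f,'black_nut'):
        h=mask_hull(d['mask'])
        if np.linalg.norm(h.mean(0)-c)<25: obs.append((f,h));print(n,d['score'],fit('nut',[(f,h)],q0,.005));break
x,r=fit('nut',obs,q0,.005);print(q0,x,r);json.dump(x.tolist(),open('nut.json','w'))
cv2.imwrite('pics/d.png',cv2.resize(np.hstack(V),(800,300)))
E
```

```text
placed hit=True t=9.3 [ 0.4379 -0.302   0.01  ] mm=58.8 F [0.5 0.4 4.3]
away t=10.7 [ 0.4374 -0.3017  0.1489] mm=73.9 F [ 0.3  0.6 -0.8]
down t=13.3 [ 0.4567 -0.0081  0.0225] mm=56.2 F [-0.   0.3 -0.2]
grip t=13.9 [ 0.4564 -0.0081  0.0226] mm=33.3 F [-1.5  0.5  5.7]
lift t=14.7 [ 0.4548 -0.0085  0.1487] mm=33.2 F [-0.5  0.3 -1. ]
scene 0.85 (array([ 0.43839893, -0.30341437]), np.float64(0.9239949250283825))
side 0.62 (array([ 0.43518608, -0.30173735]), np.float64(1.2007141274837492))
[ 0.43829024 -0.30214797] [ 0.43618604 -0.30249259] 1.2008355728016342
```

View pics/d.png

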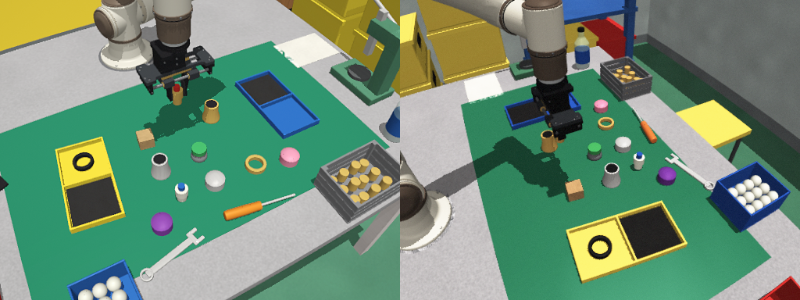

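View pics/c_side.png

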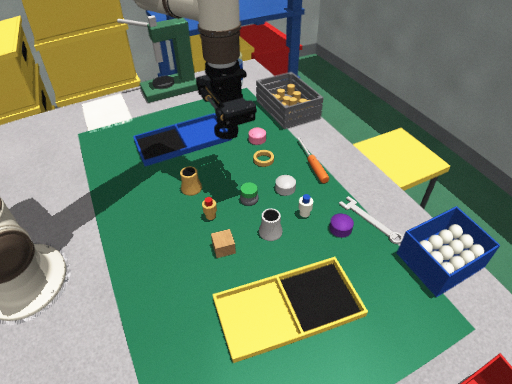

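The nut lies flat in the middle of the bare yellow cell: (83,161) in the left half of the picture and (600,246) in the right half. The brass cartridge hangs upright in the jaws, so I'll put it in the hole.

```bash
python3 - <<'E'
from m import *
from h import *
n=json.load(open('nut.json')); t=[(n[0]+.4374)/2,(n[1]-.3020)/2];print(t)
env.goto([*t,.15],ORI); env.move_straight([*t,.055],rate=.2); st('above')
hit=env.move_straight([*t,.0285],rate=.04,force_limit=6); st('hit=%s'%hit)
for c in("scene","side"):
    f=env.grab_frame(c); u,v=proj(f,[[*t,.03]])[0].astype(int)
    cv2.imwrite(f'pics/e_{c}.png',cv2.resize(f['image'][max(0,v-60):v+60,max(0,u-80):u+80],(640,480)))
E
```

```text
[0.43679302211527815, -0.3022462953279105]
above t=16.6 [ 0.438  -0.3019  0.0558] mm=32.9 F [ 0.2 -0.4 -0.1]
hit=False t=17.4 [ 0.4369 -0.3023  0.0285] mm=33.2 F [ 1.3 -0.3 -0.6]
```

View pics/e_scene.png

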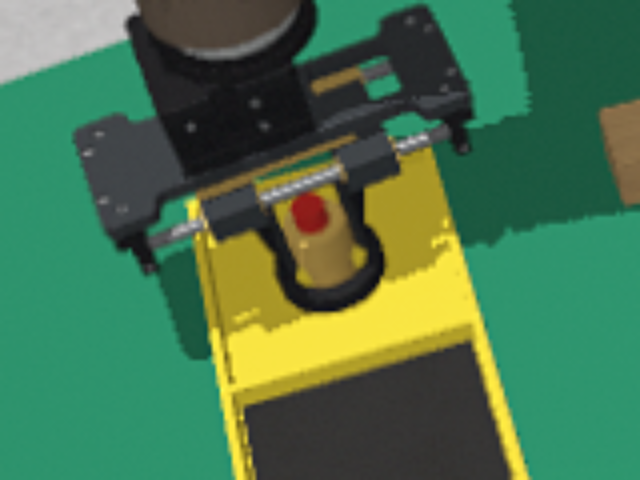

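View pics/e_side.png

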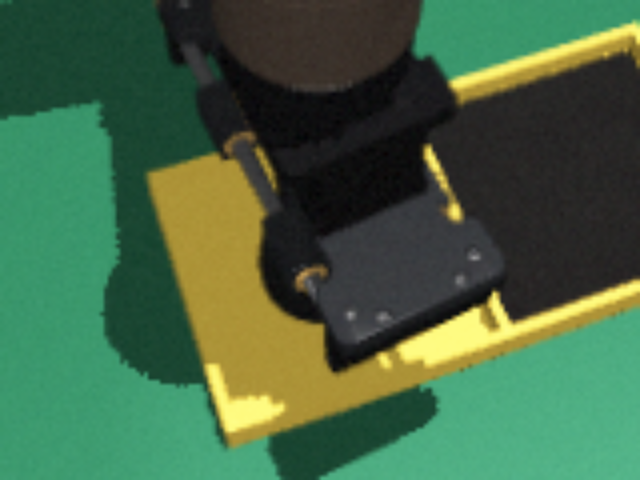

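The cartridge is inside the ring, with its red stem at (310,212) in the scene crop, and shows almost no contact yet. I'll lower it until it touches, let go, and then pick the chrome shell.

```bash
python3 - <<'E'
from m import *
from h import *
t=[.4368,-.3022]
hit=env.move_straight([*t,.0265],rate=.02,force_limit=4); st('hit=%s'%hit)
env.gripper_to(56/87); env.dwell(.2); env.move_straight([*t,.15],rate=.15); st('away')
pick(P['chrome_shell'],.028,64,25)
obs={}
V=[]
for c in("scene","side"):
    f=env.grab_frame(c); u,v=proj(f,[[*t,.03]])[0].astype(int)
    V.append(cv2.resize(f['image'][max(0,v-45):v+45,max(0,u-60):u+60],(400,300)))
    for k in('cartridge','nut'):
      for d in env.trace(f,{'cartridge':'brass_cartridge','nut':'black_nut'}[k]):
        h=mask_hull(d['mask'])
        if np.linalg.norm(h.mean(0)-[u,v])<30: print(c,k,d['score'],fit(k,[(f,h)],t,.005));obs.setdefault(k,[]).append((f,h));break
for k in obs: print(k,fit(k,obs[k],t,.005))
cv2.imwrite('pics/f.png',np.hstack(V))
E
```

```text
hit=False t=17.8 [ 0.4374 -0.3024  0.0276] mm=33.3 F [-1.8  0.9  5.2]
away t=19.7 [ 0.4361 -0.3019  0.1491] mm=56.1 F [-0.8 -1.1 -0.7]
down t=21.8 [ 0.566  -0.1205  0.0288] mm=64.3 F [-0.1  0.6  0.7]
grip t=22.3 [ 0.5655 -0.1203  0.0289] mm=43.2 F [-0.2  1.7  4.9]
lift t=23.1 [ 0.5637 -0.1203  0.1483] mm=43.2 F [ 0.1 -0.1 -1.4]
scene cartridge 0.66 (array([ 0.43992478, -0.30323866]), np.float64(0.7956882951131033))
scene nut 0.54 (array([ 0.43907364, -0.30276625]), np.float64(1.3793444350074537))
side cartridge 0.87 (array([ 0.43769228, -0.30236558]), np.float64(0.9817236272087091))
side nut 0.57 (array([ 0.43460911, -0.30444415]), np.float64(2.4667403160750814))
cartridge (array([ 0.43825571, -0.30287367]), np.float64(0.9713555732735382))
nut (array([ 0.43643404, -0.30282713]), np.float64(2.299760678975549))
```

View pics/f.png

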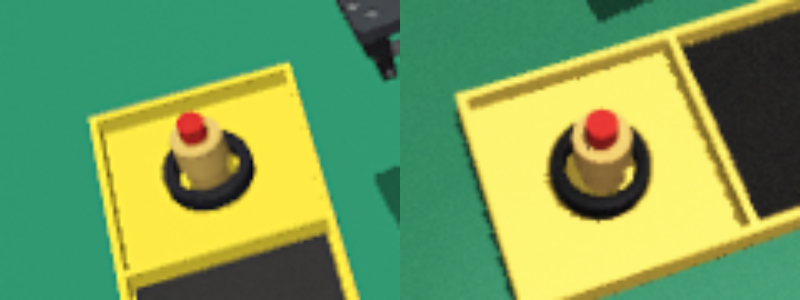

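The brass cartridge stands upright in the nut's hole, at (205,165) in the left crop and (600,160) in the right, about 2 mm off the nut's axis. The chrome shell is in the jaws, which read 43 mm. I'll place it, then do the cap and the white cartridge.

```bash
python3 - <<'E'
from m import *
from h import *
place(cell('yellow_tray',1),.0365,66)
pick(P['chrome_cap'],.005,70,25)
V=[]
f=env.grab_frame("scene");cv2.imwrite('pics/g.png',f['image'])
E
```

```text
placed hit=True t=25.2 [ 0.572  -0.3194  0.0367] mm=43.0 F [-1.2  0.3  3.8]
away t=26.7 [ 0.5713 -0.319   0.1488] mm=65.8 F [-0.2  0.7 -1.4]
down t=29.2 [ 0.6713 -0.0071  0.0063] mm=70.1 F [ 0.8 -0.3 -0.2]
grip t=29.6 [ 0.6707 -0.007   0.0062] mm=53.2 F [-0.8  0.7  5.1]
lift t=30.5 [ 0.6689 -0.0073  0.1481] mm=53.7 F [ 0.6  0.1 -2. ]
```

View pics/g.png

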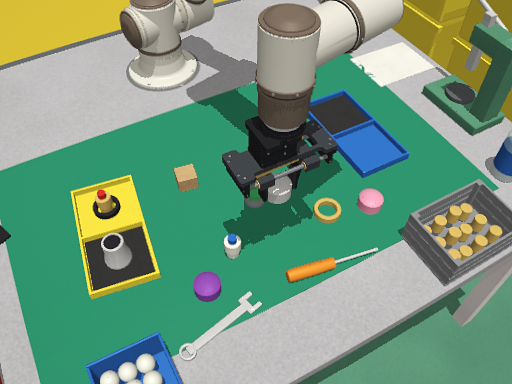

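The chrome shell stands on the black pad at (117,250), and the silver cap is held level at (279,190).

```bash
python3 - <<'E'
from m import *
from h import *
place(cell('blue_tray',-1),.0145,70)
pick(P['white_cartridge'],.022,56,25)
place(cell('blue_tray',1),.028,56)
env.goto([.60,0,.25],ORI); st('end')
R={"yellow_tray":None}
T={"chrome_shell":(cell('yellow_tray',1),.008,'yellow_tray'),"black_nut":(cell('yellow_tray',-1),.005,'yellow_tray'),"brass_cartridge":(cell('yellow_tray',-1),.005,'yellow_tray'),"chrome_cap":(cell('blue_tray',-1),.008,'blue_tray'),"white_cartridge":(cell('blue_tray',1),.005,'blue_tray'),"brass_nut":(P['brass_nut'],0,None),"brass_shell":([.4455,.1085],0,None)}
F={n:env.grab_frame(n) for n in("scene","side")}
for t,(q,z0,tr) in T.items():
    k=t.split('_')[1];obs=[]
    for n,f in F.items():
        c=proj(f,[[*q,.02+z0]])[0]
        for d in env.trace(f,t):
            h=mask_hull(d['mask'])
            if np.linalg.norm(h.mean(0)-c)<25: obs.append((f,h));break
    if obs:
        x,r=fit(k,obs,list(q),z0); print(t,len(obs),'expected',np.round(q,4),'fit',np.round(x,4),'rms',round(float(r),2))
    else: print(t,'unseen')
for n in F: cv2.imwrite(f'pics/h_{n}.png',cv2.resize(F[n]['image'],(800,600)))
E
```

```text
placed hit=True t=33.3 [0.4255 0.3254 0.0141] mm=53.3 F [-0.7 -0.5  4.8]
away t=34.8 [0.4251 0.3249 0.149 ] mm=69.9 F [-0.8 -0.6 -0.2]
down t=37.9 [ 0.6706 -0.107   0.0232] mm=56.2 F [0.4 0.5 1.3]
grip t=38.5 [ 0.6699 -0.1068  0.0228] mm=33.6 F [-0.   1.4  2.7]
lift t=39.3 [ 0.6682 -0.1068  0.1482] mm=33.5 F [ 0.  -0.5 -1.8]
placed hit=True t=42.0 [0.5605 0.324  0.0278] mm=33.5 F [-0.7 -0.   3.6]
away t=43.5 [0.5599 0.3235 0.1488] mm=56.1 F [-0.4 -0.5 -0.1]
end t=44.8 [0.5999 0.0009 0.2492] mm=56.1 F [ 0.1 -0.1 -0.1]
chrome_shell 2 expected [ 0.5722 -0.3195] fit [ 0.5726 -0.3199] rms 1.13
black_nut 1 expected [ 0.4383 -0.3021] fit [ 0.4344 -0.3037] rms 1.65
brass_cartridge 2 expected [ 0.4383 -0.3021] fit [ 0.4368 -0.3031] rms 1.23
chrome_cap 2 expected [0.4258 0.3256] fit [0.4246 0.325 ] rms 0.95
white_cartridge 1 expected [0.5608 0.324 ] fit [0.5558 0.325 ] rms 1.3
brass_nut 2 expected [0.6736 0.1241] fit [0.6723 0.1251] rms 0.93
brass_shell 2 expected [0.4455 0.1085] fit [0.4473 0.1085] rms 0.7
```

View pics/h_scene.png

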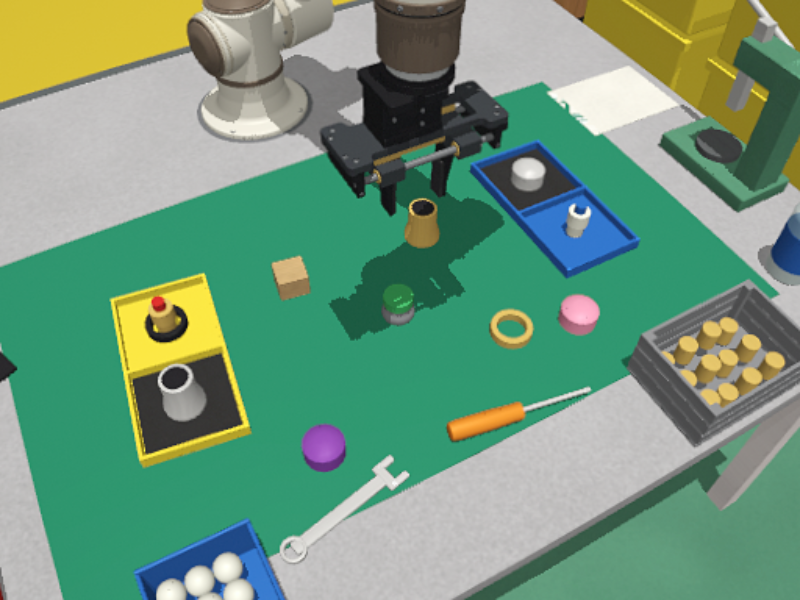

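View pics/h_side.png

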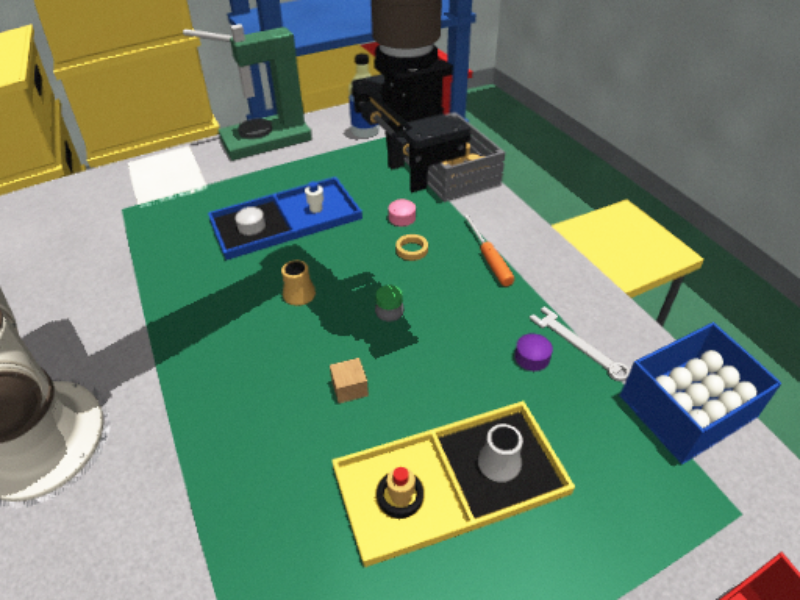

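Both pictures show all five parts upright in their cells: shell (181,392), nut and cartridge (165,320), cap (528,175) and white cartridge (577,219) in the scene view. The brass shell and brass nut have not moved. I'm handing it in.

```bash
python3 -c "
from workcell import env
env.close_job()"
```

```text
the job is handed in; nothing more can be done
```

Both tap kits are made up, and the job was handed in at about 45 s of the 117 s allowed, with the arm clear of everything. I placed the black nut first, then the brass cartridge in its hole, the chrome shell, the chrome cap and the white cartridge.

- **Parts in their cells:** the last pictures from both cameras show all five parts standing in their own cells (nut flat). The fitted positions are within about 5 mm of the cell centres, against the 55 mm allowed.
- **Brass cartridge and nut:** the cartridge is about 2 mm off the nut's axis (limit 12 mm).
- **Left alone:** the brass nut and brass shell fit within about 2 mm of where they started.
- **Weaker checks:** in the final check the black nut and the white cartridge were matched in only one of the two camera views. With the cartridge standing in it, the nut's outline also fitted less well (up to 2.5 px off), so those two positions are less certain. The pictures agree with both.
- **Initial brass shell fit:** its first measurement was poor in the scene camera because the gripper partly hid it, so I used the side camera for its start position.

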